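Close the hasp of the packed parts case

TASK

The green parts case is packed and ready to go: swing its raised steel hasp over onto the lid until it lies flat, with the brass staple standing up through its slot, and let go. The grey case beside it is still being packed, so leave its hasp standing as it is.

Things in the scene. Friction and masses are not known exactly. Their poses are not given: they have to be found in the camera images.
- green_hasp (a joint): Angle of the green case's steel hasp, rad: 0 = flat on the lid over the staple, 1.57 = upright; starts raised at 1.1 to 1.6. The hasp is a strap 36 mm wide, 4 mm thick, 102 mm from hinge axis to rolled end (8 mm thick), with a 30 x 14 mm slot centred 70 mm from the axis. A stiff hinge: it stays where it is left and takes 1 to 3 N of push at 50 mm from the axis.
- green_hasp_hinge (a point): Mid hinge axis of the green case's hasp, 79 mm above the counter. x: level, from hinge to staple (away from the robot within 0.45 rad); y: along the axis; z: up. The hasp swings over towards +x; closed, its upper face is 2 mm above this point. The fixed, shut case is 140 mm (x) by 190 mm (y; 214 mm over its handles), lid top 74 mm up, centre 40 mm from here along +x.
- green_staple_top (a point): Top of the brass staple on the green case's lid, 100 mm above the counter and 70 mm from the hinge axis: a fixed U of 6 mm bar, 22 mm long along the hasp and 6 mm wide, which stands 19 mm above the closed hasp. Axes as those of the hinge point.
- grey_hasp_tip (a point): Middle of the rolled end of the raised hasp on the grey case, which is the same in all but colour and is to be left alone. This point is 98 mm from that hinge axis and turns with the hasp, x along the strap from hinge to end. Either case may be on the left or on the right.

How it is judged:
At the end, for the whole second after the job is handed in: The green case's hasp lies flat on the lid over its staple (within 0.12 rad, about 7 degrees, of fully down) and at rest; the end of the grey case's hasp is within 20 mm of where it started (value of joint green_hasp below 0.12 rad and velocity of joint green_hasp between -0.05 and 0.05 rad/s and distance of grey_hasp_tip from where it was at the start of the episode below 0.02 m); the robot touches nothing.
It fails at once if the grey case's hasp is moved (its end by more than 20 mm) (distance of grey_hasp_tip from where it was at the start of the episode above 0.02 m).
It also fails if it takes over 29 s, if anything falls off the work surface, if the arm or the gripper's body presses on something with over 40 N, if the wrist force passes 120 N, or if a joint passes its speed limit or range.

ROBOT

A 6-joint arm with a two-finger parallel gripper is mounted at the origin on a cart in front of the work surface, level with it; the furniture and walls round the work are solid. World frame = base frame: x ahead of the robot, y to its left, z up, the work surface at z = 0. Lengths are in m, angles in rad, forces in N, time in s.
With the tool pointing down it reaches from about 0.225 to 0.875 m from the base axis. Payload 3.4 kg.
Tool frame: the origin (TCP) lies midway between the tips of the shut fingers; the grasp point (between the pads) lies 19 mm behind it; x points along the fingers, y is the direction in which the jaws open and shut, and the axes are right-handed (so a half turn about x gives the same grasp; the last joint's range is limited). The gripper opens to 85 mm and grips with 20 to 120 N. Pads are 22 mm wide; open, the fingers measure 114 mm over their backs; the gripper's body (76 mm by 85 mm) begins 54 mm behind the grasp point. The pads swing forward as they close: fully open they stand 13 mm farther back than shut.
Start: joints at [-1.314, 0.276, 1.505, -0, 1.361, -0.121], TCP at [0.212, -0.534, 0.206] pointing down, gripper open.
Joint ranges: [-2.89, 2.89], [-0.75, 2.08], [0.22, 2.7], [-1.18, 4.32], [0.11, 2.71], [-2.7, 2.7]. Speed limits (rad/s): [2.57, 2.57, 3.14, 3.14, 3.14, 3.14].

INTERFACE

Orientations are given as [roll, pitch, yaw] about the fixed x, y, z axes, in that order (R = Rz(yaw) Ry(pitch) Rx(roll)).
In Python, from cell import r, optics gives the robot as it stands.
- The arm moves only by the shell command python3 -m handwheel 'ROWS'. ROWS is a JSON object of lists of equal length, an entry for each row: "jaw": the opening, from -1 (shut) to 1 (fully open); "delta_pos": the shift along the tool's x, y, z in units of 50 mm (1.0 is 50 mm), a list of three; "yaw": the turn about the tool's x in units of 6 degrees (1.0 is 6 degrees). In form: {"jaw": [jaw, ...], "delta_pos": [[tx, ty, tz], ...], "yaw": [yaw, ...]}. A call has 1 to 5 rows; each row shifts and turns the commanded pose from where the row before left it, along the tool's axes as they then stand; what a row does not reach is not made up. A row lasts 1/10 s, in which the tool goes at most 50 mm and 8.59 degrees, less where a joint would pass 70% of its speed; a pose out of reach is approached as far as the arm can. A call is refused whole if a number of a shift passes 1 or a number of a turn 1, either way. A call with a gripper value outside its range is refused whole. The fingers move at their own pace and stop on an object; the grip force is fixed at half the most. Time passes only in rows, so rows that do not move let the fingers close. It gives the time, the measured TCP pose, the force and the opening at its end, in the units of the state.
- r.read_state(): the state, without advancing time (a new reading comes with each control period).
- optics.snapshot(name): name is "scene" or "top" or "wrist"; returns a dict with "frame" (420x560x3 uint8, red, green, blue), "vfov" (degrees; the focal length in pixels is half the picture's height over the tangent of half this angle, whatever the lens; pixels are square), "cx", "cy" (the principal point, pixels), "k1" (the pictures are not rectified: a ray, as slopes to the right and down, at radius r is drawn at 1 + k1 r^2 times it, then the intrinsics apply), "rvec" (rotation vector, rad) and "tvec" (3), from world to camera coordinates, as OpenCV has them. Camera axes: x right, y down, z forward; pixel columns grow to the right and rows downward; lengths in m; the calibration is good to about 2 mm. A picture is of the moment at which its call begins. There is no depth.
- r.job_done(): hands the job in, once; it reports no verdict.
The state is a dict: "time_s": time; "joint_positions": joint angles; "qvel": joint speeds; "effort": joint torques, N m; "ee_pos": TCP position; "ee_rot": TCP orientation; "wrist_force": force on the tool from outside, world axes, zero at the start; "ft_torque": the same for the moment, N m; "grip_width": finger opening in m.
Only numpy, scipy, OpenCV 4.12 (cv2) and the standard library are available. Lean on these libraries where they do the work, as an engineer would, in place of code of your own. Each camera call takes 0.05 s, during which the arm holds its last target.

## Working session

There is one attempt and no reset: what is moved stays moved. The work goes in short steps, Python scripts to look and compute and a shell command to move; the robot and the scene stay as the last step left them, time stands still between calls to the robot, and variables do not carry over. Pictures are saved under pics/ and viewed, and the job is handed in when it is done.

```bash
ls; mkdir -p pics
python3 - <<'E'
from cell import r, optics
import cv2
print(r.read_state())
for n in("scene","top","wrist"):
    s=optics.snapshot(n); cv2.imwrite(f"pics/{n}0.png",s["frame"][:,:,::-1]); print(n,{k:v for k,v in s.items() if k!="frame"})
E
```

```text
pics
{'time_s': 0.0, 'joint_positions': array([-1.31398005e+00,  2.76569087e-01,  1.50617308e+00, -4.72589502e-06,
        1.36069534e+00, -1.21009453e-01]), 'qvel': array([ 0.0002524 , -0.00040675, -0.00176433, -0.00150406,  0.00162848,
        0.00051427]), 'effort': array([-4.51241258e-04, -4.16772830e+01, -2.45807844e+01, -1.72934870e-04,
        1.12783894e-02, -8.83982354e-08]), 'ee_pos': array([ 0.21195342, -0.53386831,  0.20513862]), 'ee_rot': array([-1.68930144,  1.56895147,  1.83011794]), 'wrist_force': array([-0.17874761, -0.06836371,  0.82086782]), 'ft_torque': array([-0.01975651,  0.02232783,  0.01207583]), 'grip_width': 0.08550297362498964}
scene {'vfov': 51.554521168469115, 'cx': 285.1700550810313, 'cy': 212.54512139598063, 'k1': -0.13255791469595132, 'rvec': array([ 0.83784026, -2.33502154,  1.30252159]), 'tvec': array([0.36315015, 0.29320494, 0.7108906 ])}
top {'vfov': 53.560814040669236, 'cx': 274.1196845824079, 'cy': 200.4509909146737, 'k1': 0.032912067032963184, 'rvec': array([ 2.19991848, -2.20645799,  0.07641898]), 'tvec': array([-0.01484036,  0.51791221,  1.1169662 ])}
wrist {'vfov': 59.95243474100521, 'cx': 281.34726846045453, 'cy': 202.11447247431704, 'k1': -0.062200407003520974, 'rvec': array([-2.38052176,  1.6160423 ,  0.25344354]), 'tvec': array([-0.57318407, -0.03990655,  0.38039523])}
```

View pics/scene0.png

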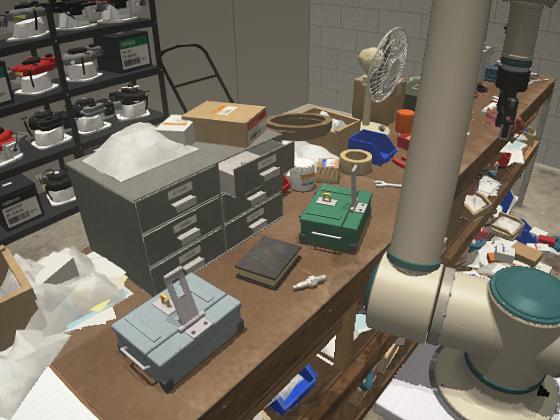

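View pics/top0.png

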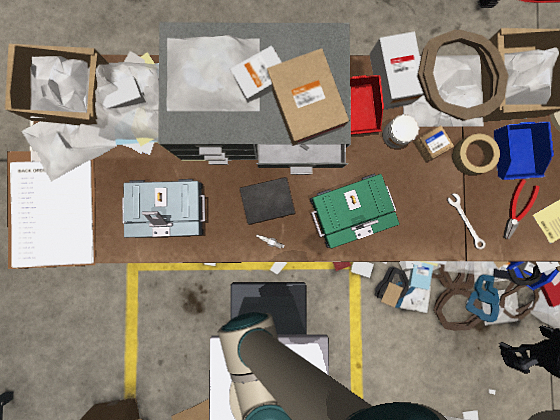

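View pics/wrist0.png

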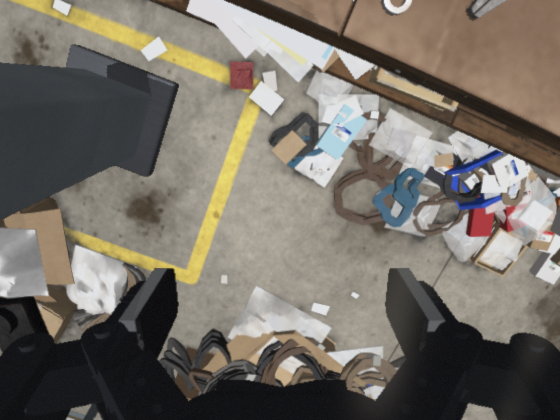

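The green case is on the right in the top view (around 355,210) and the grey one on the left (165,208). I'll enlarge the green one.

Run:
```python
import cv2
a=cv2.imread("pics/top0.png")[165:255,300:410]; cv2.imwrite("pics/t1.png",cv2.resize(a,None,fx=6,fy=6,interpolation=2))
a=cv2.imread("pics/scene0.png")[155:255,290:390]; cv2.imwrite("pics/s1.png",cv2.resize(a,None,fx=6,fy=6,interpolation=2))
```

```text
(no output)
```

View pics/t1.png

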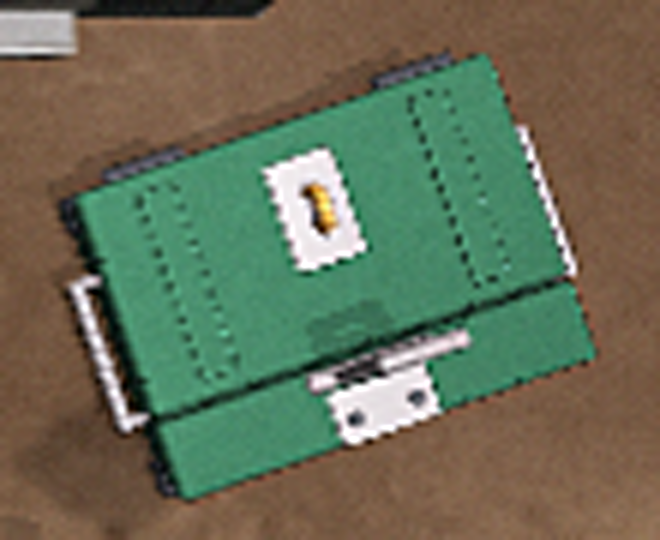

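View pics/s1.png

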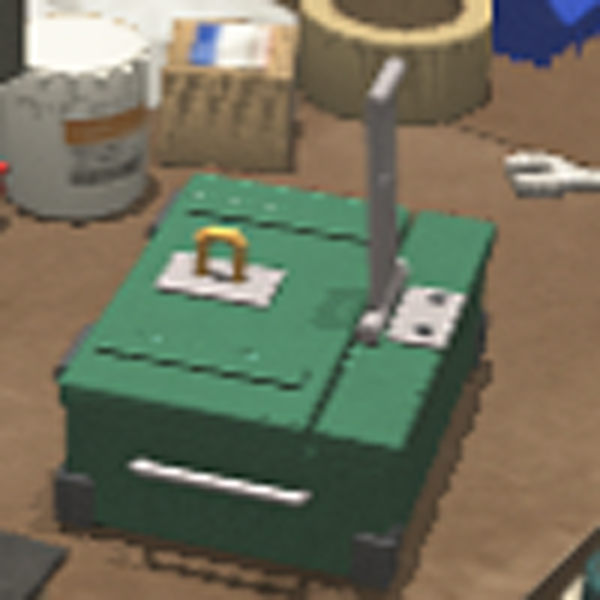

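```bash
cat > h.py <<'E'
import numpy as np, cv2
def cam(s):
    f=210/np.tan(np.radians(s["vfov"])/2)
    return np.array([[f,0,s["cx"]],[0,f,s["cy"]],[0,0,1]]),np.array([s["k1"],0,0,0.]),cv2.Rodrigues(s["rvec"])[0],s["tvec"]
def ray(s,p):
    K,d,R,t=cam(s); u=cv2.undistortPoints(np.array([[p]],float),K,d).ravel()
    return -R.T@t, R.T@np.array([u[0],u[1],1])
def atz(s,p,z):
    o,v=ray(s,p); return o+v*(z-o[2])/v[2]
def proj(s,P):
    K,d,R,t=cam(s); return cv2.projectPoints(np.atleast_2d(np.array(P,float)),s["rvec"],np.array(t),K,d)[0][:,0]
def tri(a,b):
    (o1,v1),(o2,v2)=a,b
    x=np.linalg.lstsq(np.c_[v1,-v2],o2-o1,rcond=None)[0]
    p,q=o1+v1*x[0],o2+v2*x[1]; return (p+q)/2,np.linalg.norm(p-q)
E
python3 - <<'E'
from h import *
from cell import r,optics
np.set_printoptions(precision=4,suppress=True)
t=optics.snapshot("top"); s=optics.snapshot("scene")
T=lambda p:np.array(p)/6+[299.6,164.6]; S=lambda p:np.array(p)/6+[289.6,154.6]
c=[atz(t,T(p),.074) for p in((80,200),(488,55),(597,355),(190,498))]; print(np.array(c))
C=np.mean(c,0); ya=c[0]-c[1]+c[3]-c[2]; yaw=np.arctan2(-ya[0],ya[1]);
print(C,"yaw",yaw,[np.linalg.norm(c[i]-c[(i+1)%4]) for i in range(4)])
x=np.array([np.cos(yaw),np.sin(yaw),0]); print("hinge",C-.04*x,"staple from C",C+.03*x)
print("staple", atz(t,T((322,207)),.1), atz(s,S((221,238)),.1),tri(ray(t,T((322,207))),ray(s,S((221,238)))))
h=C-.04*x;h[2]=.079
print("tip tri",tri(ray(t,T((391,361))),ray(s,S((388,78)))))
z=np.array([0,0,1]);
for a in(1.1,1.2,1.3,1.4,1.5,1.6):
  P=h+.098*(np.cos(a)*x+np.sin(a)*z); print(a,P,(proj(t,P)[0]-[299.6,164.6])*6,(proj(s,P)[0]-[289.6,154.6])*6)
E
```

```text
[[ 0.521  -0.1154  0.074 ]
 [ 0.5831 -0.2919  0.074 ]
 [ 0.4539 -0.3364  0.074 ]
 [ 0.3935 -0.1613  0.074 ]]
[ 0.4879 -0.2262  0.074 ] yaw 0.3355228202094972 [np.float64(0.18711100399854144), np.float64(0.1366695383058021), np.float64(0.18524232209887015), np.float64(0.1354969726378674)]
hinge [ 0.4501 -0.2394  0.074 ] staple from C [ 0.5162 -0.2163  0.074 ]
staple [ 0.5163 -0.214   0.1   ] [ 0.5116 -0.2086  0.1   ] (array([ 0.5163, -0.2151,  0.0955]), np.float64(0.0005173447040715625))
tip tri (array([ 0.4502, -0.2232,  0.186 ]), np.float64(0.0050301048391344005))
1.1 [ 0.4921 -0.2247  0.1663] [385.2757 259.1309] [291.037   92.8273]
1.2 [ 0.4836 -0.2277  0.1703] [395.5213 280.3768] [313.3491  87.1491]
1.3 [ 0.4748 -0.2308  0.1734] [405.6125 302.7203] [336.575   83.6392]
1.4 [ 0.4658 -0.2339  0.1756] [415.4184 325.8865] [360.4644  82.3626]
1.5 [ 0.4566 -0.2371  0.1768] [424.8099 349.5824] [384.7535  83.3578]
1.6 [ 0.4474 -0.2403  0.177 ] [433.6631 373.5033] [409.1682  86.6348]
```

```bash
cat >> h.py <<'E'
from scipy.spatial.transform import Rotation as Ro
yaw=0.3355; HX=np.array([np.cos(yaw),np.sin(yaw),0]); HY=np.array([-HX[1],HX[0],0]); H=np.array([.4501,-.2394,.079])
def st(r):
    s=r.read_state(); R=Ro.from_euler("xyz",s["ee_rot"]).as_matrix(); p=s["ee_pos"]; d=p-H
    print("t",s["time_s"],"TCP in hasp frame mm",np.round([d@HX*1e3,d@HY*1e3,d[2]*1e3],1),"F",np.round(s["wrist_force"],1),"w",s["grip_width"])
    zang=np.arctan2(R[1,2],R[0,2]); e=(yaw-zang+np.pi/2)%np.pi-np.pi/2
    print("tool axes cols\n",np.round(R,3),"z heading",np.degrees(zang),"turn about world z needed to align z with hasp x deg",np.degrees(e))
    return s,R,p
def to(r,hx,hy,hz):
    s,R,p=st(r); T=H+HX*hx+HY*hy+np.array([0,0,hz]); print("delta units",np.round(R.T@(T-p)/.05,2), "world tgt",T)
E
python3 -c "
from h import *
from cell import r
to(r,-.06,0,.125)"
```

```text
t 0.25 TCP in hasp frame mm [-321.9 -200.   126.6] F [-0.1 -0.4 -0. ] w 0.0852646327215138
tool axes cols
 [[-0.     0.369 -0.929]
 [ 0.001 -0.929 -0.369]
 [-1.    -0.001 -0.   ]] z heading -158.35449021303836 turn about world z needed to align z with hasp x deg -2.422775760322495
delta units [ 0.04 -3.77 -5.4 ] world tgt [ 0.39344525 -0.25915448  0.204     ]
```

```bash
python3 -m handwheel '{"jaw":[-1,-1,-1,-1,-1],"delta_pos":[[0,-0.5,-0.7],[0,-0.6,-0.8],[0,-0.6,-0.8],[0,-0.6,-0.8],[0,-0.5,-0.8]],"yaw":[0.4,0,0,0,0]}'; python3 -c "
from h import *
from cell import r
to(r,-.05,0,.125)"
```

```text
time_s: 0.75
ee_pos: [0.349, -0.3349, 0.206]
ee_rot: [-2.03, 1.571, 1.447]
wrist_force: [1.3, -0.2, -0.1]
grip_width: 0.0122
t 0.75 TCP in hasp frame mm [-126.9  -56.8  127. ] F [ 1.3 -0.2 -0.1] w 0.012187684482779392
tool axes cols
 [[ 0.     0.329 -0.944]
 [ 0.    -0.944 -0.329]
 [-1.    -0.    -0.   ]] z heading -160.7891981935723 turn about world z needed to align z with hasp x deg 0.011932220211433552
delta units [ 0.04 -1.14 -1.54] world tgt [ 0.40288771 -0.25586207  0.204     ]
```

```bash
python3 -m handwheel '{"jaw":[-1,-1,-1,-1,-1],"delta_pos":[[0,-0.5,-0.5],[0,-0.3,-0.4],[0,-0.1,-0.2],[0,0,0],[0,0,0]],"yaw":[0,0,0,0,0]}'
python3 - <<'E'
from h import *
from cell import r,optics
to(r,-.03,0,.05)
for n in("scene","top","wrist"):
    s=optics.snapshot(n); a=s["frame"][:,:,::-1]
    if n!="wrist":
        a=a[165:255,300:410] if n=="top" else a[100:270,290:530]
        a=cv2.resize(a,None,fx=3.3 if n=="scene" else 6,fy=3.3 if n=="scene" else 6,interpolation=2)
    cv2.imwrite(f"pics/{n}2.png",a)
E
```

```text
time_s: 1.25
ee_pos: [0.3855, -0.2773, 0.206]
ee_rot: [0.811, 1.57, -1.994]
wrist_force: [-0.3, 0.3, -0.3]
grip_width: 0.0001
t 1.25 TCP in hasp frame mm [-73.5 -14.5 127. ] F [-0.3  0.3 -0.3] w 9.909116007210596e-05
tool axes cols
 [[-0.     0.33  -0.944]
 [-0.001 -0.944 -0.33 ]
 [-1.     0.001  0.001]] z heading -160.7475410290841 turn about world z needed to align z with hasp x deg -0.02972494427678865
delta units [ 1.54 -0.29 -0.87] world tgt [ 0.42177263 -0.24927724  0.129     ]
```

View pics/scene2.png

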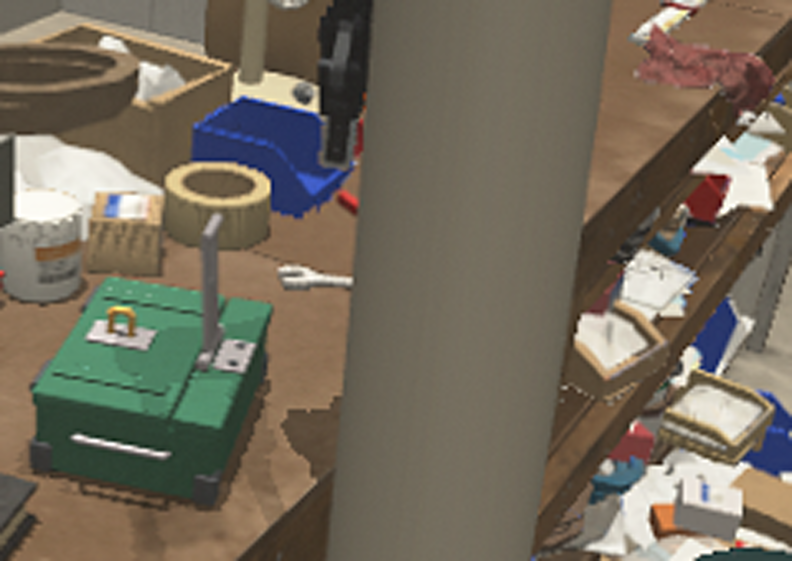

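View pics/top2.png

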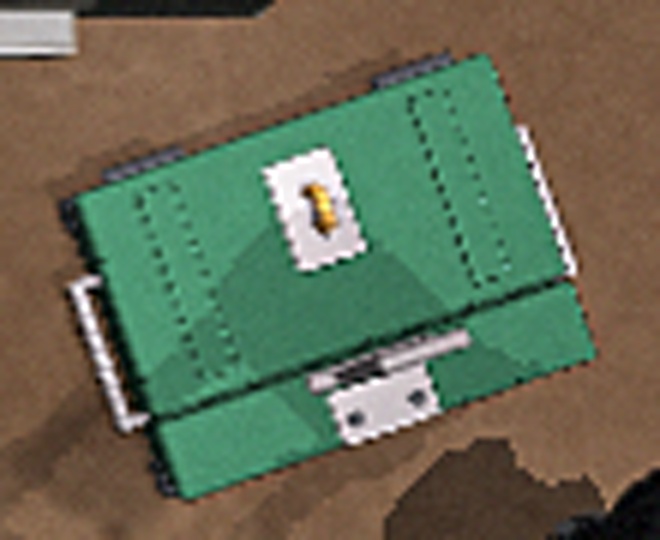

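View pics/wrist2.png

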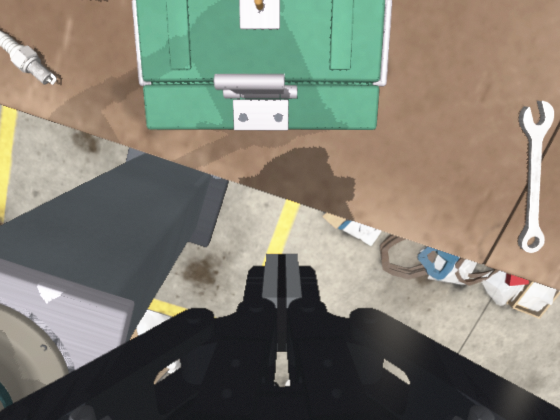

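Hasp seen from the wrist: hinge barrel at about (261,93), the roll end above it (249,83), staple at (259,5). I'll check my model against that.

Run:
```python
from h import *
from cell import r,optics
s=optics.snapshot("wrist"); z=np.array([0,0,1])
P=[H,H+.018*HY,H-.018*HY,H+.07*HX+.021*z,H+.098*(np.cos(1.5)*HX+np.sin(1.5)*z)]
print(np.round(proj(s,P)))
to(r,-.03,0,.05)
a=s["frame"][:150,120:400,::-1]; cv2.imwrite("pics/w3.png",cv2.resize(a,None,fx=2.8,fy=2.8,interpolation=2))
```

```text
[[264.  91.]
 [240.  91.]
 [287.  91.]
 [261. -15.]
 [254.  80.]]
t 1.45 TCP in hasp frame mm [-73.9 -14.5 126.9] F [0.9 0.6 1.3] w -6.76071359837448e-05
tool axes cols
 [[-0.     0.328 -0.945]
 [-0.    -0.945 -0.328]
 [-1.     0.     0.   ]] z heading -160.85424732777568 turn about world z needed to align z with hasp x deg 0.07698135441479725
delta units [ 1.54 -0.29 -0.88] world tgt [ 0.42177263 -0.24927724  0.129     ]
```

View pics/w3.png

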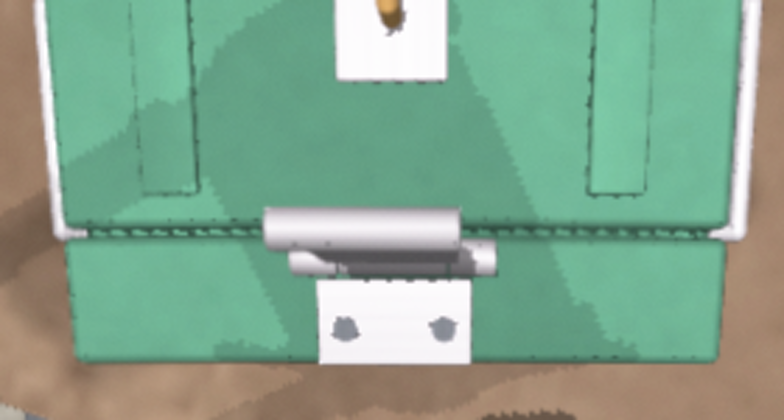

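```bash
python3 -m handwheel '{"jaw":[-1,-1,-1,-1,-1],"delta_pos":[[0.7,-0.2,-0.2],[0.7,-0.13,-0.4],[0.1,0,-0.2],[0,0,0],[0,0,0]],"yaw":[0,0,0,0,0]}'
python3 - <<'E'
from h import *
from cell import r,optics
to(r,-.011,0.002,.05)
s=optics.snapshot("wrist");cv2.imwrite("pics/w4.png",s["frame"][:,:,::-1])
E
```

```text
time_s: 1.95
ee_pos: [0.4187, -0.2491, 0.1323]
ee_rot: [1.797, 1.568, -1.009]
wrist_force: [-0.6, 0.2, 0.8]
grip_width: 0.0002
t 1.95 TCP in hasp frame mm [-32.8   1.2  53.3] F [-0.6  0.2  0.8] w 0.00015593361637074622
tool axes cols
 [[ 0.001  0.33  -0.944]
 [-0.002 -0.944 -0.33 ]
 [-1.     0.002 -0.001]] z heading -160.7430010266249 turn about world z needed to align z with hasp x deg -0.034264946735930044
delta units [ 0.07 -0.02 -0.44] world tgt [ 0.43905481 -0.24113316  0.129     ]
```

View pics/w4.png

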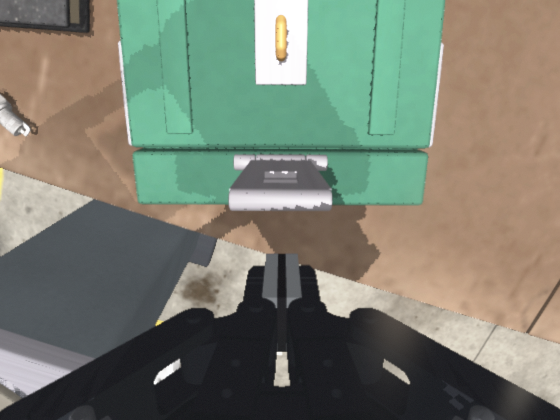

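```bash
python3 -m handwheel '{"jaw":[-1,-1,-1,-1,-1],"delta_pos":[[0.06,0,-0.3],[0,0,-0.17],[0.03,0,-0.15],[0.03,0,-0.14],[0,0,0]],"yaw":[0,0,0,0,0]}'
python3 - <<'E'
from h import *
from cell import r,optics
to(r,.0185,0.002,.0405)
s=optics.snapshot("wrist");cv2.imwrite("pics/w5.png",s["frame"][:,:,::-1])
E
```

```text
time_s: 2.5
ee_pos: [0.4548, -0.2347, 0.1248]
ee_rot: [3.136, 1.571, 0.332]
wrist_force: [-0.2, -0.8, 0.8]
grip_width: 0.0
t 2.5 TCP in hasp frame mm [ 6.   2.8 45.8] F [-0.2 -0.8  0.8] w 2.209240978110273e-05
tool axes cols
 [[ 0.     0.331 -0.944]
 [ 0.    -0.944 -0.331]
 [-1.     0.    -0.   ]] z heading -160.693116298639 turn about world z needed to align z with hasp x deg -0.08414967472184087
delta units [ 0.11  0.02 -0.25] world tgt [ 0.46691006 -0.23142054  0.1195    ]
```

View pics/w5.png

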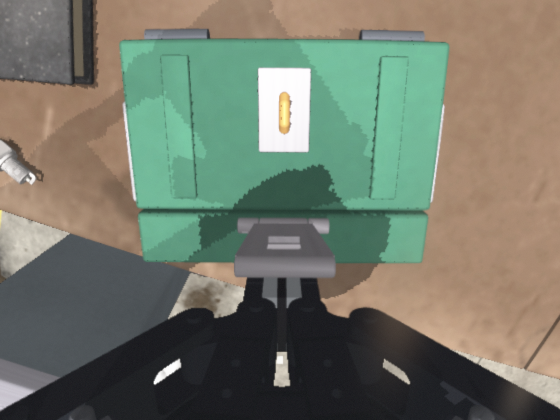

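Run:
```python
from h import *
from cell import r,optics
s=optics.snapshot("wrist")
for a in (.9,1.1,1.2,1.3,1.5,1.6): print(a,proj(s,[H+.098*(np.cos(a)*HX+np.sin(a)*np.array([0,0,1]))]))
print(proj(s,[r.read_state()["ee_pos"]]))
```

```text
0.9 [[291.48979695 146.74016035]]
1.1 [[291.82064638 196.57968398]]
1.2 [[291.86917804 223.56456612]]
1.3 [[291.83286347 250.76638867]]
1.5 [[291.51633093 302.17049172]]
1.6 [[291.25353183 324.78583591]]
[[282.73991252 247.43508214]]
```

The hasp's end is at about (285,263), so it's now at about 1.34 rad and moving with the finger. I'll keep going along the arc.

```bash
python3 -m handwheel '{"jaw":[-1,-1,-1,-1,-1],"delta_pos":[[0.11,0,-0.25],[0.24,0,-0.18],[0.13,0,-0.05],[0.13,0,-0.05],[0,0,0]],"yaw":[0,0,0,0,0]}'
python3 - <<'E'
from h import *
from cell import r,optics
to(r,.034,0.002,.001)
s=optics.snapshot("wrist");cv2.imwrite("pics/w6.png",s["frame"][:,:,::-1])
s=optics.snapshot("scene");cv2.imwrite("pics/s6.png",cv2.resize(s["frame"][120:270,250:450,::-1],None,fx=4,fy=4))
E
```

```text
time_s: 3.1
ee_pos: [0.4806, -0.2259, 0.094]
ee_rot: [3.083, 1.568, 0.278]
wrist_force: [1.2, -0.0, 0.4]
grip_width: -0.0001
t 3.1 TCP in hasp frame mm [33.3  2.7 15. ] F [ 1.2 -0.   0.4] w -8.539176527390571e-05
tool axes cols
 [[ 0.002  0.33  -0.944]
 [ 0.001 -0.944 -0.33 ]
 [-1.     0.    -0.002]] z heading -160.75900880704532 turn about world z needed to align z with hasp x deg -0.01825716631553222
delta units [ 0.28  0.01 -0.01] world tgt [ 0.48154587 -0.2263173   0.08      ]
```

View pics/w6.png

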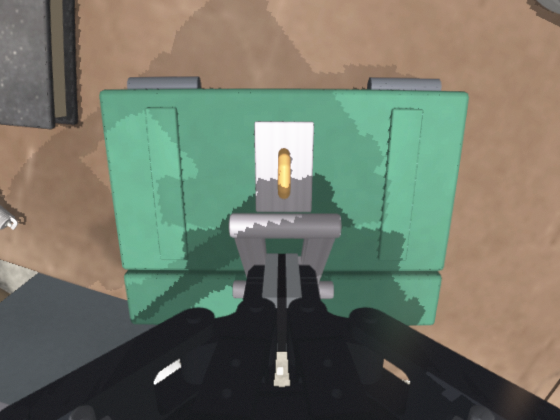

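View pics/s6.png

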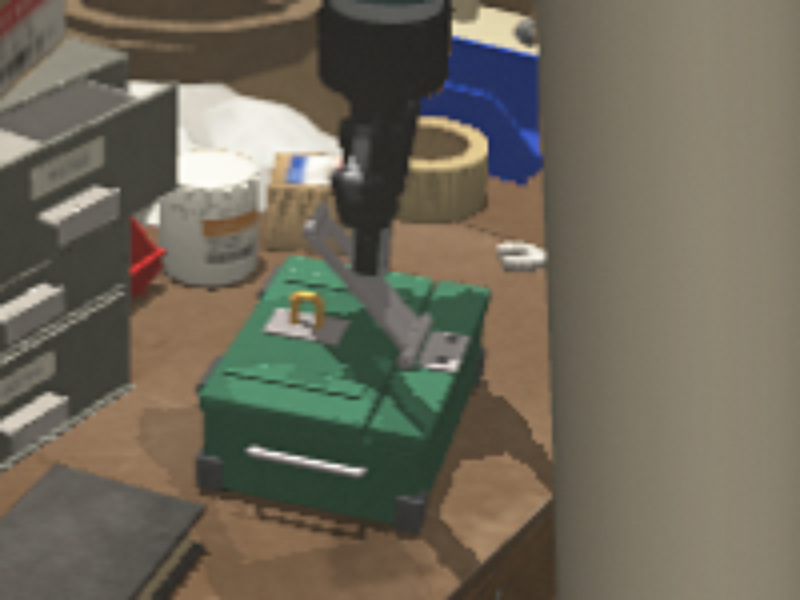

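Run:
```python
from h import *
from cell import r,optics
s=optics.snapshot("wrist")
for a in (.3,.5,.6,.7,.8,.9,1,1.1): print(a,proj(s,[H+.098*(np.cos(a)*HX+np.sin(a)*np.array([0,0,1]))]))
print("tcp",proj(s,[r.read_state()["ee_pos"]]), proj(s,[H]))
a=s["frame"][180:330,200:370,::-1]; cv2.imwrite("pics/w7.png",cv2.resize(a,None,fx=4,fy=4,interpolation=2))
```

```text
0.3 [[289.8588522 124.9675912]]
0.5 [[290.77189671 150.29170083]]
0.6 [[291.22645436 168.39656337]]
0.7 [[291.65999484 190.25078626]]
0.8 [[292.05391304 215.69143556]]
0.9 [[292.38783846 244.2844536 ]]
1 [[292.64167138 275.29746755]]
1.1 [[292.79824448 307.72044226]]
tcp [[282.92518695 247.32887537]] [[287.47149583 286.3708458 ]]
```

View pics/w7.png

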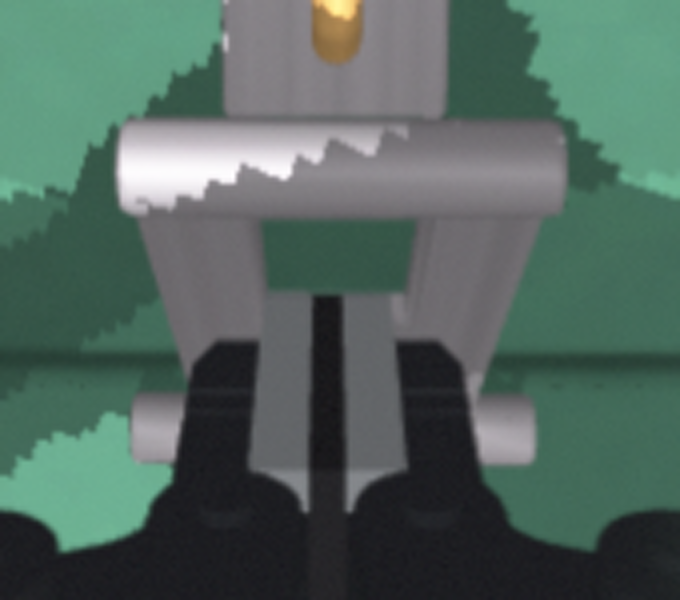

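The hasp end reads about 0.84 rad although the TCP is only 15 mm above the axis. The 12 mm wide shut pads have slipped into the 14 mm slot. I'll lift out, open the jaws to about 20 mm so the pads rest on the strap's two legs, and press again.

```bash
python3 -m handwheel '{"jaw":[-1,-1,-1,-0.52,-0.52],"delta_pos":[[-0.4,0,0.05],[-0.5,0,0.1],[-0.4,0.03,0.1],[0,0,0],[0,0,0]],"yaw":[0,0,0,0,0]}'
python3 - <<'E'
from h import *
from cell import r,optics
to(r,.021,0.0015,.045)
s=optics.snapshot("wrist");cv2.imwrite("pics/w8.png",s["frame"][:,:,::-1])
for a in (.6,.7,.8,.9,1,1.1): print(a,proj(s,[H+.098*(np.cos(a)*HX+np.sin(a)*np.array([0,0,1]))]))
E
```

```text
time_s: 3.75
ee_pos: [0.4668, -0.2317, 0.159]
ee_rot: [-0.696, 1.57, 2.781]
wrist_force: [-0.1, 0.8, -0.4]
grip_width: 0.0203
t 3.75 TCP in hasp frame mm [18.3  1.8 80. ] F [-0.1  0.8 -0.4] w 0.02031553664326469
tool axes cols
 [[-0.001  0.329 -0.944]
 [ 0.    -0.944 -0.329]
 [-1.    -0.001  0.001]] z heading -160.77956543748326 turn about world z needed to align z with hasp x deg 0.0022994641223721486
delta units [ 0.7   0.01 -0.05] world tgt [ 0.4694353  -0.23106956  0.124     ]
0.6 [[286.38254272 116.11086528]]
0.7 [[286.52757174 129.32854558]]
0.8 [[286.65838178 144.76398178]]
0.9 [[286.77001538 162.21710503]]
1 [[286.85773193 181.36738827]]
1.1 [[286.91745193 201.77851986]]
```

View pics/w8.png

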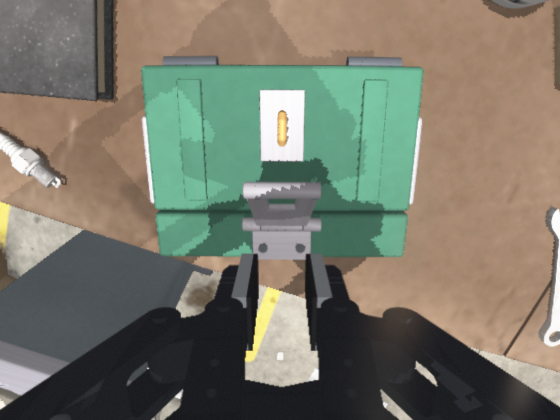

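```bash
python3 -m handwheel '{"jaw":[-0.52,-0.52,-0.52,-0.52,-0.52],"delta_pos":[[0.68,0,0.2],[0,0,0],[0.14,0,-0.2],[0.13,0,-0.12],[0,0,0]],"yaw":[0,0,0,0,0]}'
python3 - <<'E'
from h import *
from cell import r,optics
to(r,.0306,0.0015,.0197)
s=optics.snapshot("wrist");cv2.imwrite("pics/w9.png",s["frame"][:,:,::-1])
for a in (.4,.5,.6,.7,.8,.9,1,1.1): print(a,proj(s,[H+.098*(np.cos(a)*HX+np.sin(a)*np.array([0,0,1]))]))
E
```

```text
time_s: 4.3
ee_pos: [0.4746, -0.2296, 0.1116]
ee_rot: [-2.594, 1.57, 0.885]
wrist_force: [0.0, 0.6, 0.3]
grip_width: 0.0204
t 4.3 TCP in hasp frame mm [26.4  1.2 32.6] F [0.  0.6 0.3] w 0.020370589961005877
tool axes cols
 [[ 0.     0.331 -0.944]
 [ 0.    -0.944 -0.331]
 [-1.    -0.    -0.   ]] z heading -160.69219476429262 turn about world z needed to align z with hasp x deg -0.08507120906821065
delta units [ 0.26 -0.01 -0.08] world tgt [ 0.47850006 -0.22790885  0.0987    ]
0.4 [[286.22615617 118.40884353]]
0.5 [[286.43061276 130.51833661]]
0.6 [[286.62730024 145.82295165]]
0.7 [[286.80923452 164.36612716]]
0.8 [[286.96851566 186.02609422]]
0.9 [[287.09687633 210.47636514]]
1 [[287.18649734 237.16518471]]
1.1 [[287.23099593 265.32636314]]
```

View pics/w9.png

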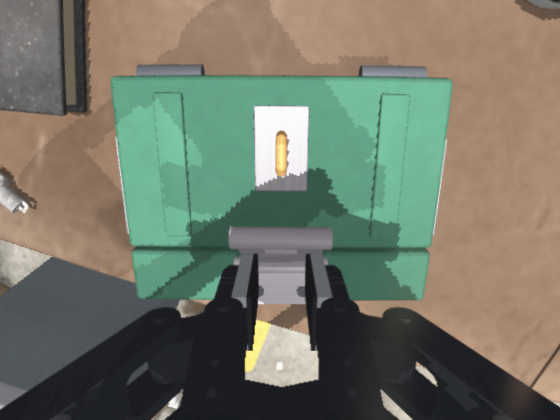

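Run:
```python
from h import *
from cell import r,optics
s=optics.snapshot("scene");z=np.array([0,0,1]); z0=np.array([0,0,1])
k=6;o=np.array([295,140])
im=cv2.resize(s["frame"][140:240,295:425,::-1],None,fx=k,fy=k,interpolation=2)
H2=H+.0*HX
for a,c in((.7,(255,0,0)),(.85,(0,255,255)),(1.,(0,0,255))):
    e=np.cos(a)*HX+np.sin(a)*z
    q=((proj(s,[H2-.0*HY,H2+.1*e])-o+.5)*k).astype(int); cv2.line(im,tuple(map(int,q[0])),tuple(map(int,q[1])),c,1)
p=r.read_state()["ee_pos"]
for dx in(-.011,0,.011):
    q=((proj(s,[p+dx*HX])-o+.5)*k)[0]; cv2.circle(im,(int(q[0]),int(q[1])),3,(255,0,255),-1)
cv2.imwrite("pics/s9.png",im)
w=optics.snapshot("wrist"); a=w["frame"][210:330,200:370,::-1]; cv2.imwrite("pics/w10.png",cv2.resize(a,None,fx=4,fy=4,interpolation=2))
```

```text
(no output)
```

View pics/s9.png

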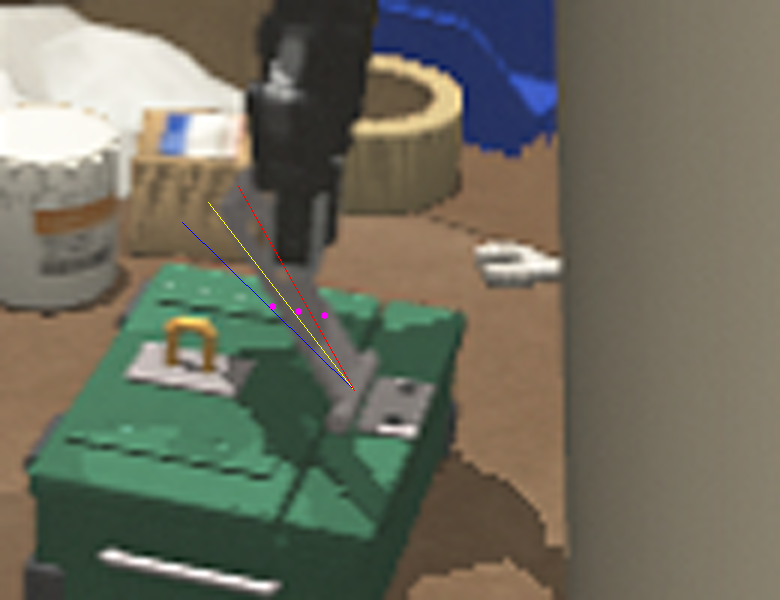

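View pics/w10.png

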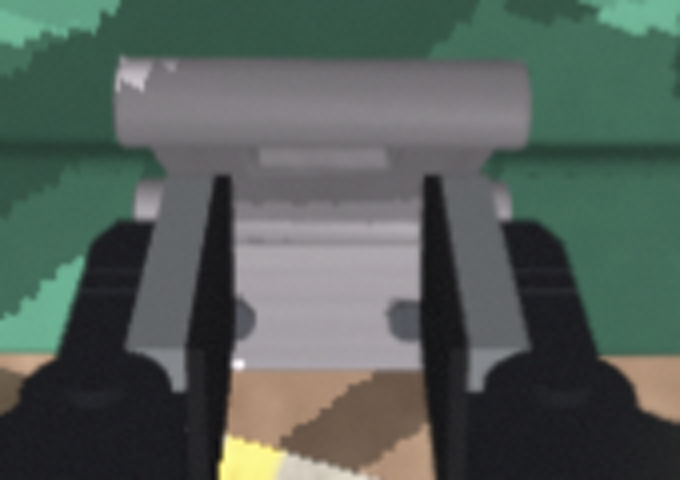

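Run:
```python
from h import *
from cell import r,optics
np.set_printoptions(precision=1,suppress=True)
w=optics.snapshot("wrist"); s=optics.snapshot("scene"); t=optics.snapshot("top")
f=lambda P:np.array([(P-H)@HX,(P-H)@HY,(P-H)[2]])*1e3
for c in(w,s,t): print("cam",f(ray(c,(280,200))[0]))
p=r.read_state()["ee_pos"]; print("tcp",f(p),proj(w,[p])[0])
# left pad tip edge px and right
for px in((248,254),(316,254)):
    for dz in(.0,.005,.01,.015): print(px,dz,f(atz(w,px,p[2]+dz)))
# strap features: rolled end center, ends
for px in((229,238),(332,238)): 
    o,v=ray(w,px)
    for z in(.15,.155,.16,.165): print(px,z,f(atz(w,px,z)))
# tri tip centre w/ scene: roll end ends in s9: 
a=t["frame"][160:260,300:410,::-1]; cv2.imwrite("pics/t9.png",cv2.resize(a,None,fx=6,fy=6,interpolation=2))
a=s["frame"][150:220,310:380,::-1]; cv2.imwrite("pics/s10.png",cv2.resize(a,None,fx=8,fy=8,interpolation=2))
```

```text
cam [102.6   2.  201.5]
cam [-168.9  923.6  545.5]
cam [  88.1  226.  1063.6]
tcp [25.1  1.1 33.5] [283.  247.5]
(248, 254) 0.0 [21.5 18.9 33.5]
(248, 254) 0.005 [23.9 18.4 38.5]
(248, 254) 0.01 [26.3 17.9 43.5]
(248, 254) 0.015 [28.7 17.4 48.5]
(316, 254) 0.0 [ 21.5 -15.7  33.5]
(316, 254) 0.005 [ 23.9 -15.1  38.5]
(316, 254) 0.01 [ 26.3 -14.6  43.5]
(316, 254) 0.015 [ 28.7 -14.1  48.5]
(229, 238) 0.15 [46.4 22.3 71. ]
(229, 238) 0.155 [48.6 21.6 76. ]
(229, 238) 0.16 [50.7 20.8 81. ]
(229, 238) 0.165 [52.9 20.  86. ]
(332, 238) 0.15 [ 46.5 -17.7  71. ]
(332, 238) 0.155 [ 48.6 -17.   76. ]
(332, 238) 0.16 [ 50.8 -16.2  81. ]
(332, 238) 0.165 [ 52.9 -15.5  86. ]
```

View pics/s10.png

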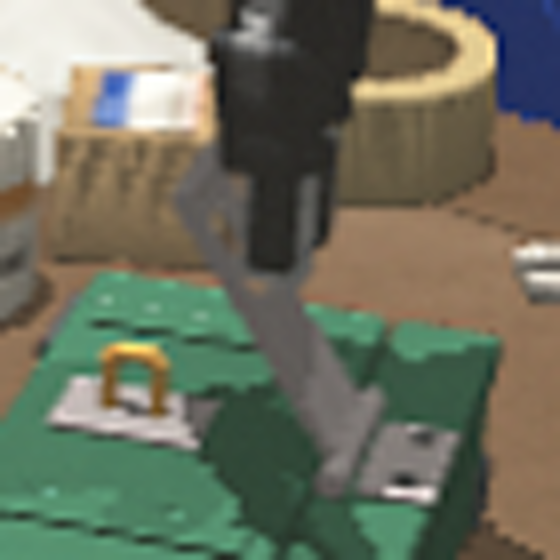

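View pics/t9.png

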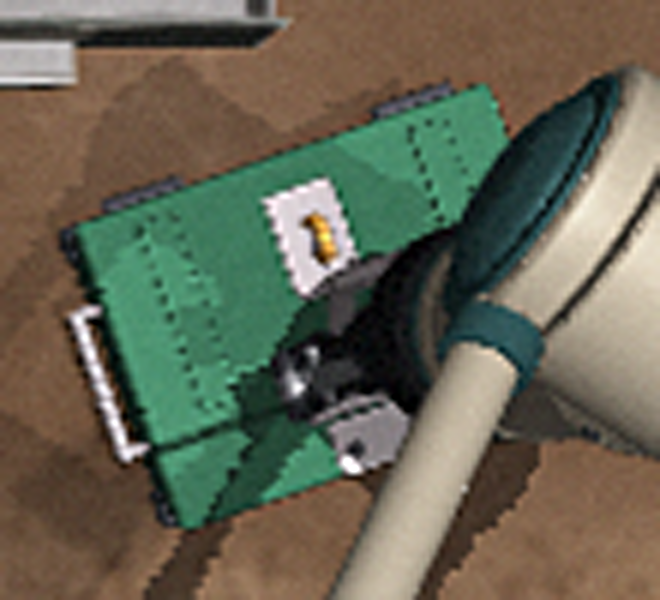

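The finger is pushing, and both views put the hasp at about 0.97 rad. The pads' visible front edge sits at about the TCP, not 11 mm ahead of it, so I'll shift the arc forward. The jaws straddle the staple, so that is safe.

```bash
python3 -m handwheel '{"jaw":[-0.52,-0.52,-0.52,-0.52,-0.52],"delta_pos":[[0.05,0,-0.1],[0.08,0,-0.08],[0.08,0,-0.08],[0,0,0],[0,0,0]],"yaw":[0,0,0,0,0]}'
python3 - <<'E'
from h import *
from cell import r,optics
to(r,.046,0.0015,.011)
s=optics.snapshot("wrist");cv2.imwrite("pics/w11.png",s["frame"][:,:,::-1])
for a in (.2,.3,.4,.5,.6,.7,.8,.9): print(a,proj(s,[H+.098*(np.cos(a)*HX+np.sin(a)*np.array([0,0,1]))]))
E
```

```text
time_s: 5.1
ee_pos: [0.4854, -0.2254, 0.1011]
ee_rot: [-0.821, 1.57, 2.656]
wrist_force: [-0.3, 0.3, 0.4]
grip_width: 0.0205
t 5.1 TCP in hasp frame mm [38.   1.6 22.1] F [-0.3  0.3  0.4] w 0.020470910214526697
tool axes cols
 [[-0.001  0.33  -0.944]
 [ 0.    -0.944 -0.33 ]
 [-1.    -0.001  0.001]] z heading -160.73603821680356 turn about world z needed to align z with hasp x deg -0.04122775655730993
delta units [ 0.22  0.   -0.16] world tgt [ 0.49304145 -0.22283853  0.09      ]
0.2 [[286.55410483 129.6558622 ]]
0.3 [[286.80087493 137.63784336]]
0.4 [[287.05354973 148.6209371 ]]
0.5 [[287.30675321 162.84047731]]
0.6 [[287.55342682 180.43923357]]
0.7 [[287.78486649 201.41718684]]
0.8 [[287.99105223 225.58006571]]
0.9 [[288.16135138 252.49822384]]
```

View pics/w11.png

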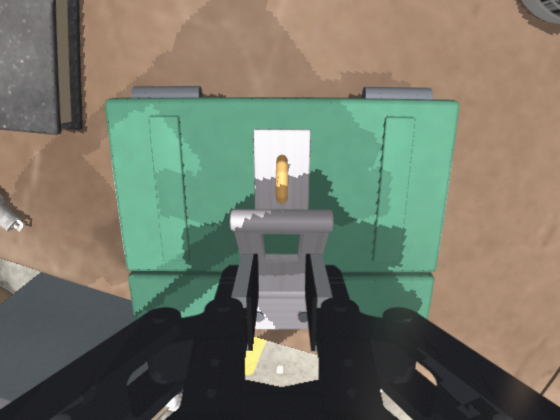

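Run:
```python
from h import *
from cell import r,optics
s=optics.snapshot("scene");z=np.array([0,0,1])
k=10;o=np.array([305,150])
im=cv2.resize(s["frame"][150:210,305:375,::-1],None,fx=k,fy=k,interpolation=cv2.INTER_CUBIC)
def dot(P,c):
    q=((proj(s,[P])-o+.5)*k)[0]; cv2.circle(im,(int(q[0]),int(q[1])),3,c,-1)
p=r.read_state()["ee_pos"]
for h in(0,.01,.02,.03,.04): dot(p+h*z,(255,0,255))
for h in (0,.01,.02,.03,.04): dot(p+h*z+.010*HY+.011*HX,(0,255,255)); dot(p+h*z+.010*HY-.011*HX,(0,255,0))
for a in(.77,):
  e=np.cos(a)*HX+np.sin(a)*z; n=-np.sin(a)*HX+np.cos(a)*z
  for rr in (0,.02,.04,.055,.085,.102):
    for y in(-.018,.018): dot(H+rr*e+y*HY+.002*HY,(0,0,255))
cv2.imwrite("pics/s12.png",im)
```

```text
(no output)
```

View pics/s12.png

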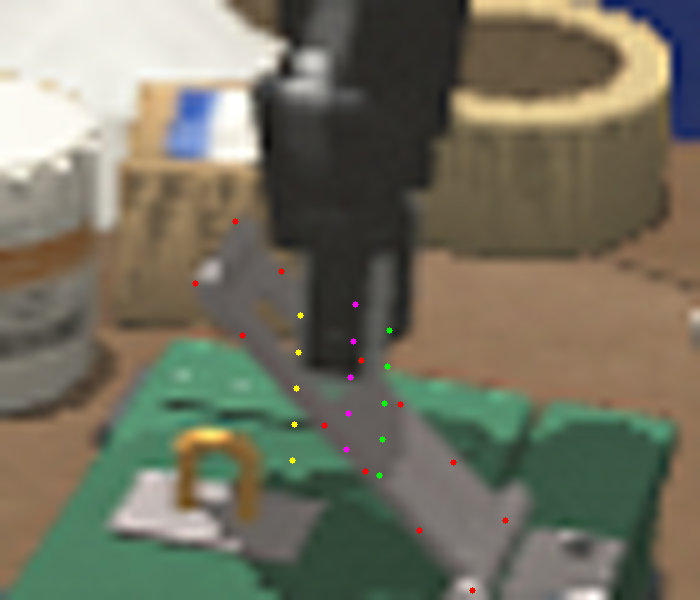

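The hasp is at about 0.77 rad but is lagging behind the finger tips, so contact on the legs is unreliable. I'll lift off and press on the solid rolled end instead, still straddling the staple.

```bash
python3 -m handwheel '{"jaw":[-0.52,-0.52,-0.52,-0.52,-0.52],"delta_pos":[[-0.3,0,0.1],[-0.6,0,0.1],[-0.9,0,0],[0,0,0],[0,0,0]],"yaw":[0,0,0,0,0]}'
python3 - <<'E'
from h import *
from cell import r,optics
s=optics.snapshot("wrist");cv2.imwrite("pics/w13.png",s["frame"][:,:,::-1])
for a in (.5,.6,.7,.8,.9,1,1.1): print(a,proj(s,[H+.098*(np.cos(a)*HX+np.sin(a)*np.array([0,0,1]))]))
to(r,.07,0.0015,.09)
E
```

```text
time_s: 5.7
ee_pos: [0.4766, -0.2294, 0.1928]
ee_rot: [2.22, 1.568, -0.586]
wrist_force: [-0.2, -0.4, -0.2]
grip_width: 0.0206
0.5 [[283.61846977 119.00032594]]
0.6 [[283.7118169  128.57759496]]
0.7 [[283.80004744 139.96948394]]
0.8 [[283.88070449 153.07923368]]
0.9 [[283.95128023 167.73191137]]
1 [[284.0093792  183.67177284]]
1.1 [[284.05290326 200.56754477]]
t 5.75 TCP in hasp frame mm [ 27.7   1.6 112.4] F [-0.5  0.6  0.6] w 0.02042343980659478
tool axes cols
 [[-0.     0.33  -0.944]
 [-0.    -0.944 -0.33 ]
 [-1.     0.     0.   ]] z heading -160.75968213517777 turn about world z needed to align z with hasp x deg -0.017583838183110576
delta units [ 0.45  0.   -0.85] world tgt [ 0.51570334 -0.21493674  0.169     ]
```

View pics/w13.png

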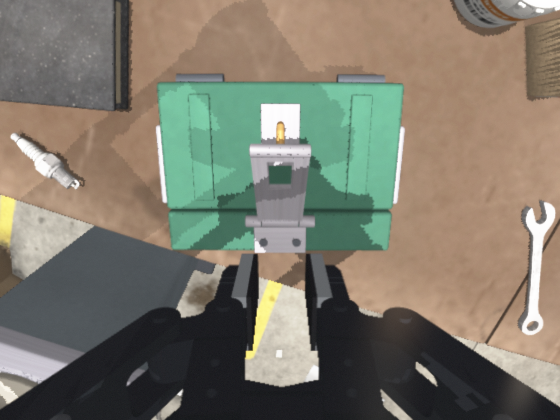

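Hasp holds at about 0.78 rad (end at (280,150)). Next I'll move above its rolled end and press down.

```bash
python3 -m handwheel '{"jaw":[-0.52,-0.52,-0.52,-0.52,-0.52],"delta_pos":[[0,0,-0.89],[0.6,0,0],[0.4,0,-0.16],[0.24,0,-0.16],[0,0,0]],"yaw":[0,0,0,0,0]}'
python3 - <<'E'
from h import *
from cell import r,optics
s=optics.snapshot("wrist");cv2.imwrite("pics/w14.png",s["frame"][:,:,::-1])
for a in (.2,.3,.4,.5,.6,.7,.8): print(a,proj(s,[H+.098*(np.cos(a)*HX+np.sin(a)*np.array([0,0,1]))]))
to(r,.096,0.0015,.03)
E
```

```text
time_s: 6.25
ee_pos: [0.5322, -0.2078, 0.1265]
ee_rot: [-0.874, 1.565, 2.604]
wrist_force: [-0.6, 0.2, -0.6]
grip_width: 0.0203
0.2 [[287.94610591 212.98622297]]
0.3 [[288.13301256 222.95697799]]
0.4 [[288.31554484 235.21249907]]
0.5 [[288.48888385 249.77817811]]
0.6 [[288.64748042 266.59087668]]
0.7 [[288.78528462 285.47737037]]
0.8 [[288.89612605 306.13890098]]
t 6.3 TCP in hasp frame mm [88.1  2.  49.1] F [ 0.8  0.4 -0.4] w 0.02053836474665041
tool axes cols
 [[-0.003  0.33  -0.944]
 [ 0.001 -0.944 -0.33 ]
 [-1.    -0.002  0.002]] z heading -160.7245176236904 turn about world z needed to align z with hasp x deg -0.052748349670510175
delta units [ 0.38  0.01 -0.16] world tgt [ 0.54025374 -0.20637646  0.109     ]
```

View pics/w14.png

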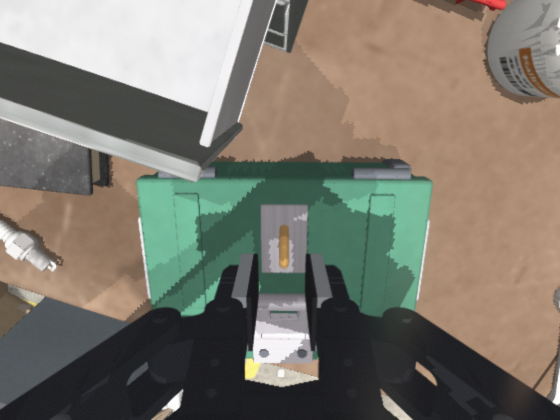

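Run:
```python
from h import *
from cell import r,optics
s=optics.snapshot("scene");z=np.array([0,0,1])
k=8;o=np.array([290,135])
im=cv2.resize(s["frame"][135:210,290:385,::-1],None,fx=k,fy=k,interpolation=cv2.INTER_CUBIC)
def dot(P,c):
    q=((proj(s,[P])-o+.5)*k)[0]; cv2.circle(im,(int(q[0]),int(q[1])),2,c,-1)
p=r.read_state()["ee_pos"]
dot(p,(255,0,255))
for dx in(-.011,.011): dot(p+dx*HX+.01*HY,(0,255,255))
cv2.imwrite("pics/s15.png",im)
t=optics.snapshot("top")
f=lambda P:np.array([(P-H)@HX,(P-H)@HY,(P-H)[2]])*1e3
for px in((312,165),(344,163),(345,145),(258,165),(301,173)):
  for zz in(.1,.2): print(px,zz,np.round(f(atz(t,px,zz))))
w=optics.snapshot("wrist"); a=w["frame"][200:370,190:380,::-1]; cv2.imwrite("pics/w15.png",cv2.resize(a,None,fx=3.5,fy=3.5,interpolation=2))
```

```text
(312, 165) 0.1 [186.  71.  21.]
(312, 165) 0.2 [177.  86. 121.]
(344, 163) 0.1 [164.  -7.  21.]
(344, 163) 0.2 [157.  15. 121.]
(345, 145) 0.1 [207. -25.  21.]
(345, 145) 0.2 [195.  -1. 121.]
(258, 165) 0.1 [231. 200.  21.]
(258, 165) 0.2 [218. 202. 121.]
(301, 173) 0.1 [177. 104.  21.]
(301, 173) 0.2 [168. 116. 121.]
```

View pics/s15.png

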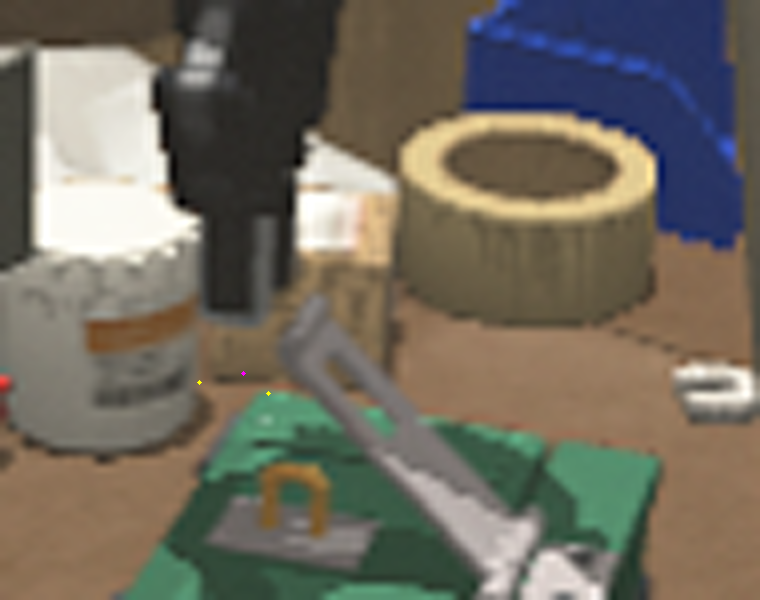

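View pics/w15.png

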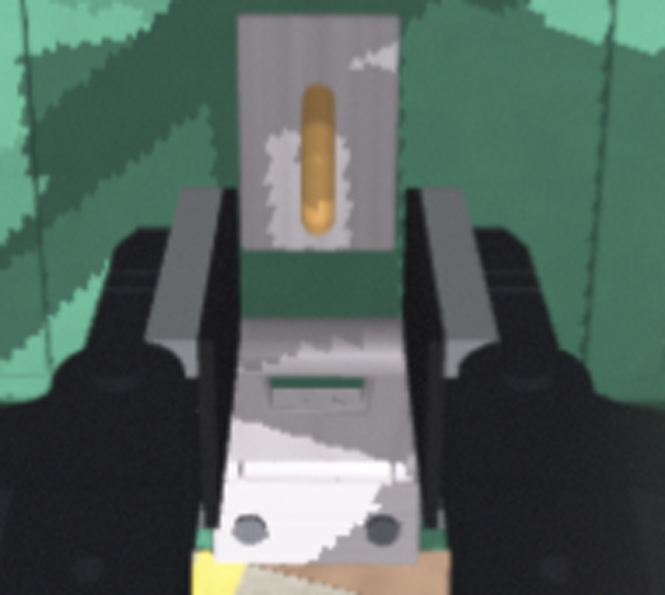

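This explains it. In the scene view the real finger tips end about 20 mm above the reported TCP, because that point is past the part-open pads. The finger was therefore always higher than I assumed. I'll go back near the hinge (also farther from the open drawer) and press with tip z = TCP + 20 mm.

```bash
python3 -m handwheel '{"jaw":[-0.52,-0.52,-0.52,-0.52,-0.52],"delta_pos":[[-0.6,0,0],[0,0,0.8],[0,0,0.7],[0.3,0,0],[0.8,0,0]],"yaw":[0,0,0,0,0]}'; python3 -m handwheel '{"jaw":[-0.52,-0.52,-0.52,-0.52,-0.52],"delta_pos":[[0,0,0],[0.1,0,-0.1],[0.1,0,-0.1],[0.1,0,-0.05],[0,0,0]],"yaw":[0,0,0,0,0]}'
python3 - <<'E'
from h import *
from cell import r,optics
s=optics.snapshot("wrist");cv2.imwrite("pics/w16.png",s["frame"][:,:,::-1])
for a in (.2,.3,.4,.5,.6,.7,.8): print(a,proj(s,[H+.098*(np.cos(a)*HX+np.sin(a)*np.array([0,0,1]))]))
to(r,.034,0.0015,-.006)
E
```

```text
time_s: 6.95
ee_pos: [0.4649, -0.2369, 0.1089]
ee_rot: [2.186, 1.558, -0.621]
wrist_force: [0.7, -1.1, -1.1]
grip_width: 0.0204
time_s: 7.45
ee_pos: [0.475, -0.2295, 0.0896]
ee_rot: [2.201, 1.57, -0.604]
wrist_force: [-0.1, 0.7, 0.4]
grip_width: 0.0206
0.2 [[286.29074062 106.08129025]]
0.3 [[286.56651876 113.44090323]]
0.4 [[286.85150994 124.13068853]]
0.5 [[287.13991212 138.49760164]]
0.6 [[287.42372217 156.80045599]]
0.7 [[287.69263889 179.14326115]]
0.8 [[287.93434199 205.40019793]]
t 7.5 TCP in hasp frame mm [26.5  1.2 10.7] F [-0.7 -0.8  0.1] w 0.02016221714060433
tool axes cols
 [[ 0.     0.33  -0.944]
 [-0.    -0.944 -0.33 ]
 [-1.     0.    -0.   ]] z heading -160.70818277068892 turn about world z needed to align z with hasp x deg -0.06908320267197535
delta units [ 0.33 -0.01 -0.15] world tgt [ 0.4817105  -0.22678943  0.073     ]
```

View pics/w16.png

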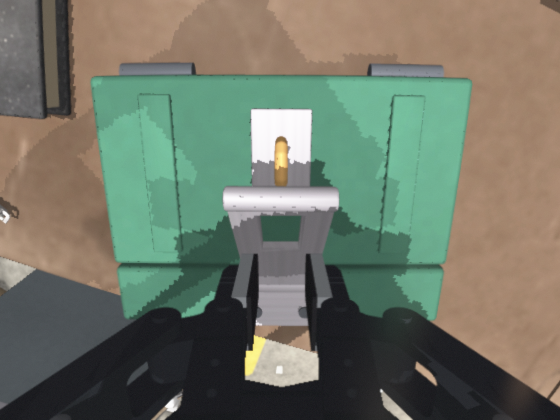

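```bash
python3 -m handwheel '{"jaw":[-0.52,-0.52,-0.52,-0.52,-0.52],"delta_pos":[[0.12,0,-0.08],[0.12,0,-0.07],[0.12,0,-0.02],[0,0,0],[0,0,0]],"yaw":[0,0,0,0,0]}'
python3 - <<'E'
from h import *
from cell import r,optics
s=optics.snapshot("wrist");cv2.imwrite("pics/w17.png",s["frame"][:,:,::-1])
for a in (0,.1,.2,.3,.4,.5,.6,.7,.8): print(a,proj(s,[H+.098*(np.cos(a)*HX+np.sin(a)*np.array([0,0,1]))]))
to(r,.034,0.0015,-.018)
E
```

```text
time_s: 8.0
ee_pos: [0.4818, -0.2266, 0.071]
ee_rot: [-0.782, 1.57, 2.696]
wrist_force: [0.1, 0.1, -0.3]
grip_width: 0.0206
0 [[287.20812793 118.91405317]]
0.1 [[287.53955709 122.19324685]]
0.2 [[287.89722125 128.4651212 ]]
0.3 [[288.27874969 138.21338731]]
0.4 [[288.67943186 151.92794016]]
0.5 [[289.09144274 170.05618622]]
0.6 [[289.50312136 192.92909076]]
0.7 [[289.89855631 220.66190566]]
0.8 [[290.25784656 253.0398565 ]]
t 8.05 TCP in hasp frame mm [34.2  1.5 -7.8] F [ 0.1 -0.3  0.2] w 0.020475654932999687
tool axes cols
 [[-0.001  0.33  -0.944]
 [ 0.    -0.944 -0.33 ]
 [-1.    -0.001  0.001]] z heading -160.75530060848857 turn about world z needed to align z with hasp x deg -0.021965364872324877
delta units [0.2 0.  0. ] world tgt [ 0.4817105  -0.22678943  0.061     ]
```

View pics/w17.png

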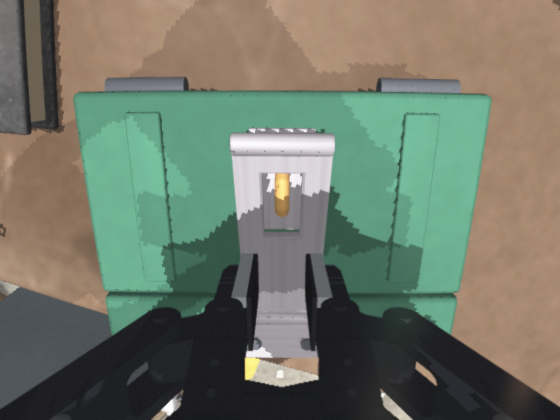

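Now about 0.34 rad (end at (282,144)) and the staple is lined up in the slot. I'll press on in small steps, watching the force.

```bash
python3 -m handwheel '{"jaw":[-0.52,-0.52,-0.52,-0.52,-0.52],"delta_pos":[[0.1,0,0],[0.1,0,0],[0.04,0,0],[0,0,0],[0,0,0]],"yaw":[0,0,0,0,0]}'
python3 - <<'E'
from h import *
from cell import r,optics
s=optics.snapshot("wrist");cv2.imwrite("pics/w18.png",s["frame"][:,:,::-1])
for a in (0,.1,.2,.3,.4): print(a,proj(s,[H+.098*(np.cos(a)*HX+np.sin(a)*np.array([0,0,1]))]))
to(r,.034,0.0015,-.018)
E
```

```text
time_s: 8.55
ee_pos: [0.4819, -0.2267, 0.0593]
ee_rot: [-0.701, 1.57, 2.776]
wrist_force: [0.2, -0.0, 0.7]
grip_width: 0.0203
0 [[287.12576056 121.6115722 ]]
0.1 [[287.49277723 125.32984745]]
0.2 [[287.89356669 132.35603807]]
0.3 [[288.32654786 143.2785609 ]]
0.4 [[288.78738056 158.71051945]]
t 8.6 TCP in hasp frame mm [ 34.3   1.4 -19.6] F [-0.9 -0.5 -0.3] w 0.020681745784745645
tool axes cols
 [[-0.     0.33  -0.944]
 [ 0.    -0.944 -0.33 ]
 [-1.    -0.     0.   ]] z heading -160.75128377677333 turn about world z needed to align z with hasp x deg -0.025982196587528695
delta units [-0.03 -0.    0.01] world tgt [ 0.4817105  -0.22678943  0.061     ]
```

View pics/w18.png

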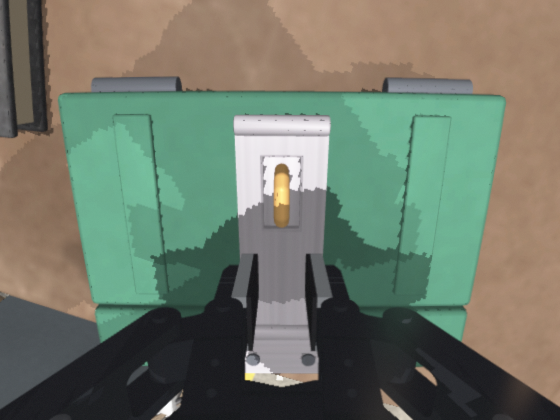

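```bash
python3 -m handwheel '{"jaw":[-0.52,-0.52,-0.52],"delta_pos":[[0.07,0,0],[0,0,0],[0,0,0]],"yaw":[0,0,0]}';python3 -m handwheel '{"jaw":[-0.52,-0.52,-0.52],"delta_pos":[[0.04,0,0],[0,0,0],[0,0,0]],"yaw":[0,0,0]}'
```

```text
time_s: 8.9
ee_pos: [0.4821, -0.2268, 0.0559]
ee_rot: [-0.267, 1.571, -3.073]
wrist_force: [0.4, 0.2, -1.3]
grip_width: 0.0203
time_s: 9.2
ee_pos: [0.4821, -0.2268, 0.0557]
ee_rot: [1.868, 1.57, -0.937]
wrist_force: [-2.5, 1.3, 12.7]
grip_width: 0.0208
```

The force rose to 12.7 N and the finger stopped, so the hasp is on its stop. I'll lift straight off and check.

```bash
python3 -m handwheel '{"jaw":[-0.52,-0.52,-0.52,-0.52,-0.52],"delta_pos":[[-0.3,0,0],[-0.8,0,0.2],[-0.8,0,0.8],[0,0,0.8],[0,0,0]],"yaw":[0,0,0,0,0]}'
python3 - <<'E'
from h import *
from cell import r,optics
for n in("wrist","scene","top"):
    s=optics.snapshot(n); a=s["frame"][:,:,::-1]
    if n=="scene": a=cv2.resize(a[130:380,100:400],None,fx=2.5,fy=2.5,interpolation=2)
    if n=="top": a=cv2.resize(a[160:260,110:410],None,fx=2.6,fy=2.6,interpolation=2)
    cv2.imwrite(f"pics/{n}19.png",a)
    for q in (0,.1,.2): print(n,q,proj(s,[H+.098*(np.cos(q)*HX+np.sin(q)*np.array([0,0,1]))]))
st(r)
E
```

```text
time_s: 9.7
ee_pos: [0.398, -0.2556, 0.1454]
ee_rot: [0.377, 1.569, -2.431]
wrist_force: [-0.4, 0.5, -0.5]
grip_width: 0.0203
wrist 0 [[285.46218931 -49.46885457]]
wrist 0.1 [[285.65982223 -54.78396826]]
wrist 0.2 [[285.87397727 -58.47449625]]
scene 0 [[315.74369508 197.96250088]]
scene 0.1 [[316.04001888 194.62510402]]
scene 0.2 [[316.70874398 191.35384953]]
top 0 [[348.76816733 189.3050159 ]]
top 0.1 [[349.58859555 189.18213791]]
top 0.2 [[350.54830222 189.42355352]]
t 9.85 TCP in hasp frame mm [-50.6   1.3  65.3] F [-0.3 -0.6  0. ] w 0.0203592992355808
tool axes cols
 [[ 0.001  0.329 -0.944]
 [ 0.    -0.944 -0.329]
 [-1.     0.    -0.001]] z heading -160.80071773815382 turn about world z needed to align z with hasp x deg 0.023451764792953064
```

View pics/wrist19.png

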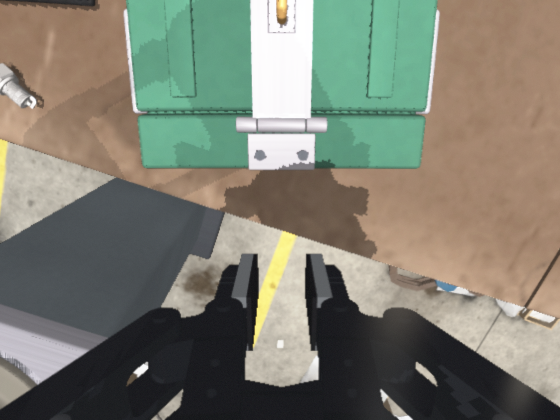

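View pics/scene19.png

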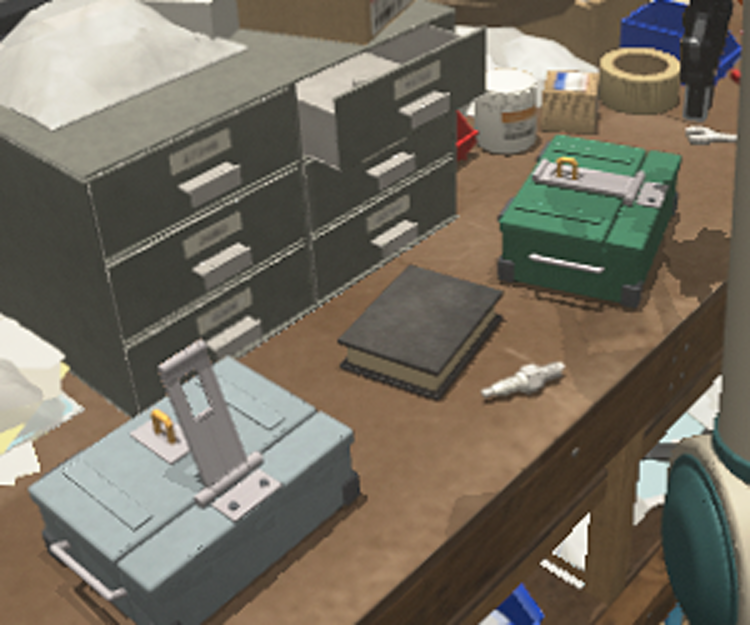

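The green hasp lies flat. Its end is at about (317,200) in the scene, where the model gives (316,198) for 0 rad and row 194.6 for 0.1 rad. The staple stands through the slot, the grey hasp still stands as it did, and the arm is clear.

Run:
```python
from cell import r
print(r.read_state()["wrist_force"]); r.job_done()
```

```text
[-0.29770789 -0.64361611  0.04933691]
the job is handed in; nothing more can be done
```

The green case's hasp is closed flat on the lid with the brass staple standing up through its slot, and I've handed the job in at about 9.9 s.

**What I did:** I pushed the hasp over with the finger tips. The first pushes only got it partway:
- With the jaws shut, the pads appear to have slipped into the hasp's slot, and lifting them out raised the hasp slightly.
- The real finger tips turned out to be about 20 mm above the reported TCP, so later pushes contacted higher than I intended. One press at the rolled end missed it.

I then opened the jaws to about 20 mm and corrected for the tip height. I pressed the strap near the hinge until it stopped (12.7 N on the wrist) and lifted straight off.

**Last checks:**
- **Green hasp:** in the scene view its end was within about 2 px of where it should be at 0 rad, on the far side from the 0.1 rad position. The slot was around the staple.
- **Grey hasp:** it still stands as before. I judged this by eye from the scene picture and did not measure it; the arm never went near it.
- **Robot:** it was clear of everything, with wrist force below 1 N.

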